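# Turn the tube to the reader and start it

### The arm

A 6-joint arm with a two-finger parallel gripper is mounted at the origin on the work surface. World frame = base frame: x ahead of the robot, y to its left, z up, the work surface at z = 0. Lengths are in mm, angles in rad, forces in N, time in s.
With the tool pointing down it reaches from about 300 to 775 mm from the base axis. Payload 14.6 kg.
Tool frame: the origin (TCP) lies between the finger pads; the fingertips stand manip.nose_length ahead of it and the grasp point (between the pads) lies 11 mm behind it (manip.nose_length is the distance from the TCP to the fingertips, in mm); z points along the fingers, y is the line along which they close (so a half turn about z gives the same grasp; the last joint's range is limited). The gripper opens to 94 mm and grips with 3 to 60 N. Pads are 16 mm wide; open, the fingers measure 119 mm over their backs; the gripper's body (75 mm by 177 mm) begins 78 mm behind the grasp point.
Start: joints at [1.256, 0.3, 1.521, -0, 1.321, -0.067], TCP at [134.897, 533.19, 213.446] pointing down, gripper open.
Joint ranges: [-3.03, 3.03], [-0.79, 2.21], [0.23, 2.52], [-1.04, 4.18], [0, 3.07], [-2.55, 2.55]. Speed limits (rad/s): [2.22, 2.22, 2.57, 3.14, 3.14, 3.14].

### API

Orientations are given as [roll, pitch, yaw] about the fixed x, y, z axes, in that order (R = Rz(yaw) Ry(pitch) Rx(roll)).
In Python, from cell import manip, cams, job gives the robot as it stands.
- The arm moves only by the tool jog_arm, never from a script. Its argument "commands" is a list of rows, each an object of numbers: "dx", "dy", "dz": the shift along the tool's x, y, z each as a share of 40 mm, from -1 to 1; "ax", "ay", "az": the turn, a rotation vector about the tool's x, y, z each as a share of 10 degrees, from -1 to 1; "gripper": the closure, from 0 (fully open) to 1 (shut). A call has 1 to 10 rows; each row shifts and turns the commanded pose from where the row before left it, along the tool's axes as they then stand; what a row does not reach is not made up. A row lasts 1/8 s, in which the tool goes at most 62.5 mm and 10.7 degrees, less where a joint would pass 70% of its speed; a pose out of reach is approached as far as the arm can. A call with a number of a shift or a turn outside -1 to 1 is refused whole. A call with a gripper value outside its range is refused whole. The fingers move at their own pace and stop on an object; "squeeze" is the grip in N (left out, the last holds). Time passes only in rows, so rows that do not move let the fingers close. It gives the time, the measured TCP pose, the force, the opening and the grip force at its end, in the units of the state.
- manip.read_state(): the state, without advancing time (a new reading comes with each control period).
- cams.camera(name): name is "side" or "top" or "wrist"; returns a dict with "image" (420x560x3 uint8, red, green, blue), "fx", "fy", "cx", "cy" (pixels), "world_to_cam" (4x4, takes a point from world to camera coordinates). Camera axes: x right, y down, z forward; pixel columns grow to the right and rows downward; lengths in mm; the calibration is good to about 2 mm. A picture is of the moment at which its call begins. There is no depth.
- job.sign_off(): hands the job in; it is judged then, once.
The state is a dict: "clock": time; "joints": joint angles; "qd": joint speeds; "effort": joint torques, N m; "eef_pos": TCP position; "eef_rot": TCP orientation; "wrist_force": force on the tool from outside, world axes, zero at the start; "moment": the same for the moment, N m; "finger_gap": finger opening in mm; "finger_force": force on a finger pad.
Only numpy, scipy, OpenCV 4.12 (cv2) and the standard library are available. Lean on these libraries where they do the work, as an engineer would, in place of code of your own. Each camera call takes 0.05 s, during which the arm holds its last target. There are 200 camera calls.

### The job

Nothing is picked up in this job. With a fingertip, push on the arms of the sample carousel until its one capped tube stands squarely in front of the reader's dark window, without touching the tube itself or lifting the carousel off its spindle. Only then press the start key down and let it come back up; leave the other things on the bench where they are, and finish with the hand clear.

Things in the scene. Friction and masses are not known exactly. Their poses are not given: they have to be found in the camera images.
- station: The tube reading station, fixed to the bench: a white round base with a grey top (radius 130 mm, 20 mm high) with the carousel over its middle, a reader column on one side and a white console (85 mm wide, 30 mm high) with the start key on the other. Origin: on the carousel's axis, at bench level. Its y axis points level from the axis to the reader, -y to the start key, z up.
- spindle (a point): Point on the carousel's vertical axis, 50 mm above the bench (level of the arms' undersides). The carousel is a black cross of four level arms. Its hub is a disc of radius 26 mm, 50 to 80 mm above the bench, with a steel cap of radius 16 mm up to 94 mm. Below the arms (20 to 50 mm up) is open air, but for the spindle (radius 12 mm).
- tube_arm (a point): Middle of the carousel arm that carries the tube, 60 mm from the axis, 64 mm above the bench. The four like arms are 90 degrees apart: upright bars 10 mm thick, 52 to 76 mm above the bench, free for pushing from 26 to 92 mm from the axis. Each ends in a round cup of radius 13 mm, 50 to 64 mm up, centred 110 mm from the axis; three cups are empty.
- carousel (a joint): Turn of the carousel (rad), growing counter-clockwise seen from above; at 0 and at 2 pi (6.283) the tube is exactly in front of the reader. Stops at -0.5 and 6.78; starts between 0.8 and 5.5, so either way may be the shorter. The tube lies at angle carousel from the station's +y. It has dry friction (0.12 N m, 2 N at mid-arm) and stays where it is left.
- hub_lift (a joint): Height in m by which the carousel (with its hub cap and the tube, 0.5 kg together) is lifted off its seat; 0 when seated. It only rests there by its weight.
- tube: The only tube on the carousel: a capped glass sample tube 13 mm in diameter, standing upright in the cup of one arm and clipped fast there, 110 mm from the axis; its white cap is 17 mm across and its top 124 mm above the bench. Origin: centre of the tube's underside, 50 mm above the bench. It must not be touched.
- reading_spot (a point): Where the tube belongs: 110 mm from the axis in the station's +y, 50 mm above the bench, before the middle of the reader's window. The reader is a fixed white column 46 mm wide, 48 mm deep, 118 mm high, its face 127 mm from the axis, with an 18 mm wide dark window towards the axis and a thin black ridge along the middle of its top (up to 123 mm) pointing at the axis.
- start_key_top (a point): Centre of the top of the start key, a round grey push key of radius 15 mm in a low grey housing on the white console of the station, across from the reader, 172 mm from the spindle axis. It is pressed straight down.
- start_key (a joint): Travel of the start key in m: 0 up, 0.006 fully down (about 5 N); a spring brings it back up. It counts as pressed beyond 0.004.
- tip_box: Bystander, loose: blue box with clear lid, 88 x 125 x 66 mm, beyond the station. Origin: centre of its underside.
- sample_jar: Bystander, loose: small jar with a screw cap, 44 mm across, 55 mm high, beyond the station on the start key's side. Origin: centre of its underside.
- reagent_bottle: Bystander, loose: small bottle, 48 mm across, 95 mm high, on the robot's side of the station. Origin: centre of its underside.

How it is judged (in metres and radians):
On the way, in this order (a step that is already met when the one before it is completed fails the run):
1. the tube stands at rest in front of the reader's window, within 8 mm (horizontal distance between tube and reading_spot below 0.008 m and velocity of joint carousel between -0.1 and 0.1 rad/s), for 0.2 s.
2. the start key is pressed down with the tube in front of the window (value of joint start_key above 0.004 m and horizontal distance between tube and reading_spot below 0.008 m), for 0.05 s.
At the end, for the whole second after the job is handed in: The tube is at rest within 8 mm of the reading spot, the carousel is down on its seat (within 4 mm), the start key is up again, and the tip box, jar and bottle are within 15 mm of where they stood (horizontal distance between tube and reading_spot below 0.008 m and velocity of joint carousel between -0.05 and 0.05 rad/s and value of joint hub_lift below 0.004 m and value of joint start_key below 0.002 m and distance of each of tip_box, sample_jar, reagent_bottle from where it was at the start of the episode below 0.015 m); the robot touches nothing.
It fails at once if the tube is touched (over 0.5 N) (contact force between any of the fingers, the arm and tube above 0.5 N).
It fails at once if the carousel is lifted off its seat by more than 6 mm (value of joint hub_lift above 0.006 m).
It fails at once if the start key is pressed while the tube is not in front of the window (value of joint start_key above 0.004 m and horizontal distance between tube and reading_spot above 0.008 m).
It fails at once if a bystander is moved by more than 15 mm or lifted (distance of any of tip_box, sample_jar, reagent_bottle from where it was at the start of the episode above 0.015 m).
It also fails if it takes over 54 s, if anything falls off the work surface, if the arm or the gripper's body presses on something with over 40 N, if the wrist force passes 120 N, or if a joint passes its speed limit or range.

## Working session

There is one attempt and no reset: what is moved stays moved. The work goes in short steps, Python scripts to look and compute and a tool call to move; the robot and the scene stay as the last step left them, time stands still between calls to the robot, and variables do not carry over. Pictures are saved under pics/ and viewed, at most 10 in all, crops included, and the job is handed in when it is done.

Besides the shell and the picture viewer there is one more tool, called after "Emit:" by a JSON object that holds its "op" and its "data", one argument or row to a line. jog_arm: Moves the arm, as the interface text tells. Shift numbers are shares of 40 mm and turn numbers shares of 10 degrees, none past 1 either way. Its arguments: {"type":"object","properties":{"commands":{"type":"array"},"squeeze":{"type":"number"}},"required":["commands"]}

```bash
mkdir -p pics
python3 - <<'E'
from cell import manip,cams,job
import cv2,numpy as np
for n in ("top","side"):
    c=cams.camera(n); cv2.imwrite(f"pics/{n}0.png",c["image"][:,:,::-1])
    np.savez(f"{n}0.npz",**c)
    print(n,c["fx"],c["cx"],c["cy"],np.round(c["world_to_cam"],3).tolist())
print(manip.nose_length,manip.read_state())
E
```

```text
top 470.5907632438321 284.8724176510206 194.64561520703145 [[-0.013, -0.999, -0.037, 80.27], [-0.983, 0.02, -0.181, 592.127], [0.181, 0.034, -0.983, 872.558], [0.0, 0.0, 0.0, 1.0]]
side 399.5662788457163 274.1076261497589 208.41026399237057 [[0.79, -0.612, 0.021, -441.813], [-0.438, -0.588, -0.68, 358.539], [0.429, 0.528, -0.733, 592.548], [0.0, 0.0, 0.0, 1.0]]
8.0 {'clock': 0.1, 'joints': array([ 1.25641131e+00,  3.00397899e-01,  1.52151033e+00, -2.88789543e-05,
        1.32071998e+00, -6.66210874e-02]), 'qd': array([-0.00283059, -0.00041361, -0.00077237,  0.00132549,  0.00047766,
        0.00101045]), 'effort': array([ 1.73930071e-04, -5.32649374e+01, -3.53282189e+01,  7.09206867e-02,
        2.34274036e-02, -7.29376461e-05]), 'eef_pos': array([134.83022394, 532.98032879, 212.9564125 ]), 'eef_rot': array([-3.14055753e+00, -4.10275120e-05,  2.89383587e+00]), 'wrist_force': array([ 0.18727871, -0.54664523,  0.20797566]), 'moment': array([ 0.00780464,  0.09229022, -0.03186009]), 'finger_force': 0.0, 'finger_gap': 94.13589134226632}
```

View pics/top0.png

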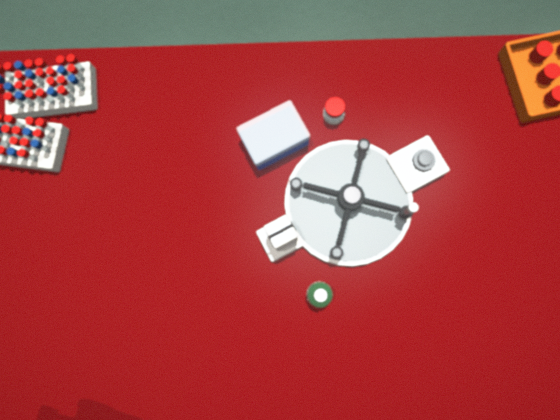

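View pics/side0.png

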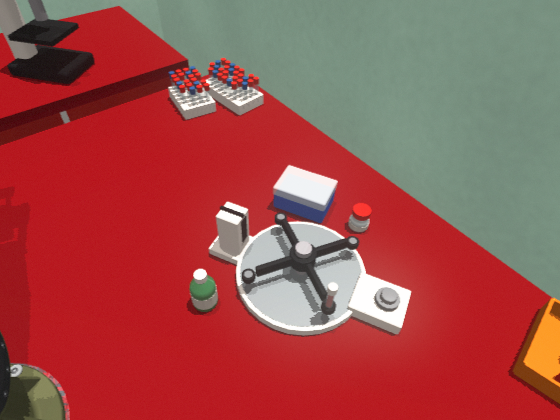

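The top view shows the hub cap at (351,196), the tube at cup (405,212) with its cap at (413,208), the reader at (280,238), the key at (424,160), the jar at (335,108), the bottle at (320,295) and the box at (273,135). In the side view the hub cap is at (304,249), the tube cap at (332,288), the key at (388,297) and the reader at (233,230).

```bash
cat > h.py <<'E'
import numpy as np,cv2
def ray(c,u,v):
    M=np.array(c["world_to_cam"]);R=M[:3,:3];t=M[:3,3]
    return -R.T@t, R.T@np.array([(u-c["cx"])/c["fx"],(v-c["cy"])/c["fy"],1.])
def onz(c,u,v,z):
    o,d=ray(c,u,v); return o+d*(z-o[2])/d[2]
def tri(c1,p1,c2,p2):
    o1,d1=ray(c1,*p1);o2,d2=ray(c2,*p2)
    s=np.linalg.lstsq(np.c_[d1,-d2],o2-o1,rcond=None)[0]
    a,b=o1+s[0]*d1,o2+s[1]*d2
    return (a+b)/2,np.linalg.norm(a-b)
def proj(c,p):
    q=np.array(c["world_to_cam"])[:3]@np.r_[p,1]; return c["fx"]*q[0]/q[2]+c["cx"],c["fy"]*q[1]/q[2]+c["cy"]
E
python3 - <<'E'
import cv2,numpy as np
T=np.load("top0.npz")["image"];S=np.load("side0.npz")["image"]
def cr(I,x,y,w,h,k):return cv2.resize(I[y:y+h,x:x+w,::-1],None,fx=k,fy=k,interpolation=cv2.INTER_CUBIC)
a=cr(T,250,120,200,150,4);cv2.imwrite("pics/tc.png",a)
b=cr(S,205,190,200,150,4);cv2.imwrite("pics/sc.png",b)
E
```

```text
(no output)
```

View pics/tc.png

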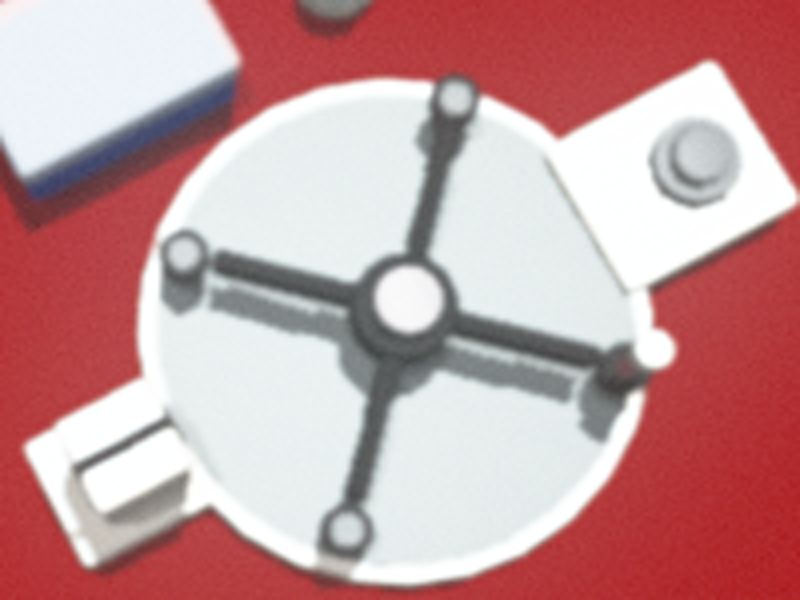

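View pics/sc.png

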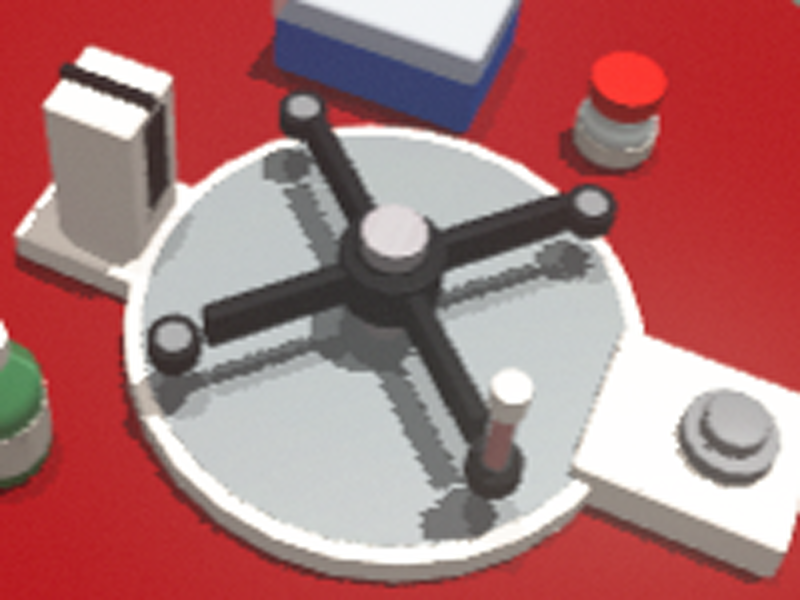

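The crops (4x) give these pixel positions. Top: hub cap (409,299), tube cap (655,349), key (697,152), empty cups (456,98), (185,254) and (347,529), ridge (80,466)-(170,424). Side: hub cap (395,232), tube cap (512,388), key (733,420), cups (301,109), (592,204) and (174,338).

Run:
```python
from h import *
T=dict(np.load("top0.npz"));S=dict(np.load("side0.npz"))
t=lambda x,y:((x+.5)/4-.5+250,(y+.5)/4-.5+120)
s=lambda x,y:((x+.5)/4-.5+205,(y+.5)/4-.5+190)
np.set_printoptions(precision=1,suppress=True)
for n,p,q,z in [("hub",(409,299),(395,232),94),("tubecap",(655,349),(512,388),124),("key",(697,152),(733,420),None),("cupA",(456,98),(592,204),64),("cupB",(185,254),(301,109),64),("cupC",(347,529),(174,338),64)]:
    X,e=tri(T,t(*p),S,s(*q)); print(n,X,round(e,1), *( [onz(T,*t(*p),z),onz(S,*s(*q),z)] if z else []))
a,b=onz(T,*t(80,466),123),onz(T,*t(170,424),123);print("ridge",a,b,np.degrees(np.arctan2(*(a-b)[1::-1])))
def ms(c,lo,hi):
    m=cv2.inRange(cv2.cvtColor(c["image"],cv2.COLOR_RGB2HSV),lo,hi);return m
print("bottle",onz(T,320,295,95),"jar",onz(T,335,105,55),"boxcorner",onz(T,*t(30,190),66))
```

```text
hub [583.3 -56.4  93.5] 2.3 [584.2 -57.   94. ] [581.9 -56.3  94. ]
tubecap [ 552.7 -162.1  124. ] 2.4 [ 553.7 -162.8  124. ] [ 551.6 -161.6  124. ]
key [ 663.2 -207.1   47.3] 2.8
cupA [689.2 -86.7  64.6] 2.1 [690.3 -87.4  64. ] [688.6 -86.   64. ]
cupB [612.6  48.9  65.2] 3.4 [614.3  48.1  64. ] [611.7  50.3  64. ]
cupC [478.  -26.   64.2] 2.3 [479.1 -26.6  64. ] [477.  -25.5  64. ]
ridge [505.6  96.4 123. ] [523.9  55.6 123. ] 114.11386464990046
bottle [400.1   7.8  95. ] jar [776.9 -34.3  55. ] boxcorner [647.8 124.   66. ]
```

Emit:
{"op": "jog_arm", "data": {
  "commands": [
    {"dx":-0.98,"dy":-0.71,"gripper":1},
    {"dx":-0.98,"dy":-0.71,"gripper":1},
    {"dx":-0.98,"dy":-0.71,"gripper":1},
    {"dx":-0.98,"dy":-0.71,"gripper":1},
    {"dx":-0.98,"dy":-0.71,"gripper":1},
    {"dx":-0.98,"dy":-0.71,"gripper":1},
    {"dx":-0.98,"dy":-0.71,"gripper":1},
    {"dx":-0.98,"dy":-0.71,"gripper":1},
    {"dx":-0.98,"dy":-0.71,"gripper":1},
    {"dx":-0.98,"dy":-0.71,"gripper":1}
  ]
}}

```text
schema error: expected keys dx, dy, dz, ax, ay, az, gripper
```

Emit:
{"op": "jog_arm", "data": {
  "commands": [
    {"dx":-0.98,"dy":-0.71,"gripper":1},
    {"dx":-0.98,"dy":-0.71,"gripper":1},
    {"dx":-0.98,"dy":-0.71,"gripper":1},
    {"dx":-0.98,"dy":-0.71,"gripper":1},
    {"gripper":1},
    {"gripper":1}
  ]
}}

```text
schema error: expected keys dx, dy, dz, ax, ay, az, gripper
```

All keys are required in every row.

Emit:
{"op": "jog_arm", "data": {
  "commands": [
    {"dx":-0.98,"dy":-0.71,"dz":0,"ax":0,"ay":0,"az":0,"gripper":1},
    {"dx":-0.98,"dy":-0.71,"dz":0,"ax":0,"ay":0,"az":0,"gripper":1},
    {"dx":-0.98,"dy":-0.71,"dz":0,"ax":0,"ay":0,"az":0,"gripper":1},
    {"dx":-0.98,"dy":-0.71,"dz":0,"ax":0,"ay":0,"az":0,"gripper":1},
    {"dx":-0.98,"dy":-0.71,"dz":0,"ax":0,"ay":0,"az":0,"gripper":1},
    {"dx":-0.98,"dy":-0.71,"dz":0,"ax":0,"ay":0,"az":0,"gripper":1},
    {"dx":-0.98,"dy":-0.71,"dz":0,"ax":0,"ay":0,"az":0,"gripper":1},
    {"dx":-0.98,"dy":-0.71,"dz":0,"ax":0,"ay":0,"az":0,"gripper":1},
    {"dx":-0.98,"dy":-0.71,"dz":0,"ax":0,"ay":0,"az":0,"gripper":1},
    {"dx":-0.98,"dy":-0.71,"dz":0,"ax":0,"ay":0,"az":0,"gripper":1}
  ]
}}

```text
clock: 1.35
eef_pos: [446.0, 160.3, 213.3]
eef_rot: [-3.142, -0.0, 2.894]
wrist_force: [0.0, 0.6, -0.7]
finger_gap: 0.9
finger_force: 0.0
```

Emit:
{"op": "jog_arm", "data": {
  "commands": [
    {"dx":-0.98,"dy":-0.71,"dz":0,"ax":0,"ay":0,"az":0,"gripper":1},
    {"dx":-0.98,"dy":-0.71,"dz":0,"ax":0,"ay":0,"az":0,"gripper":1},
    {"dx":-0.98,"dy":-0.71,"dz":0,"ax":0,"ay":0,"az":0,"gripper":1},
    {"dx":-0.98,"dy":-0.71,"dz":0,"ax":0,"ay":0,"az":0,"gripper":1},
    {"dx":0,"dy":0,"dz":0,"ax":0,"ay":0,"az":0,"gripper":1},
    {"dx":0,"dy":0,"dz":0,"ax":0,"ay":0,"az":0,"gripper":1}
  ]
}}

```text
clock: 2.1
eef_pos: [569.0, 13.5, 213.0]
eef_rot: [-3.142, -0.001, 2.894]
wrist_force: [-0.4, -0.0, 1.2]
finger_gap: 0.3
finger_force: 0.0
```

Emit:
{"op": "jog_arm", "data": {
  "commands": [
    {"dx":0,"dy":0,"dz":0.8,"ax":0,"ay":0,"az":0,"gripper":1},
    {"dx":0,"dy":0,"dz":0.8,"ax":0,"ay":0,"az":0,"gripper":1},
    {"dx":0,"dy":0,"dz":0.8,"ax":0,"ay":0,"az":0,"gripper":1},
    {"dx":0,"dy":0,"dz":0.8,"ax":0,"ay":0,"az":0,"gripper":1},
    {"dx":0,"dy":0,"dz":0.48,"ax":0,"ay":0,"az":0,"gripper":1},
    {"dx":0,"dy":0,"dz":0,"ax":0,"ay":0,"az":0,"gripper":1},
    {"dx":0,"dy":0,"dz":0,"ax":0,"ay":0,"az":0,"gripper":1}
  ]
}}

```text
clock: 2.98
eef_pos: [569.7, 13.7, 67.4]
eef_rot: [3.141, 0.001, 2.895]
wrist_force: [-0.4, -0.2, -0.1]
finger_gap: 0.8
finger_force: 0.0
```

Run:
```python
from cell import cams
import cv2,numpy as np
c=cams.camera("top");s=cams.camera("side")
cv2.imwrite("pics/m1.png",np.hstack([cv2.resize(c["image"][110:280,250:450,::-1],None,fx=2,fy=2),cv2.resize(s["image"][140:310,205:405,::-1],None,fx=2,fy=2)]))
```

```text
(no output)
```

View pics/m1.png

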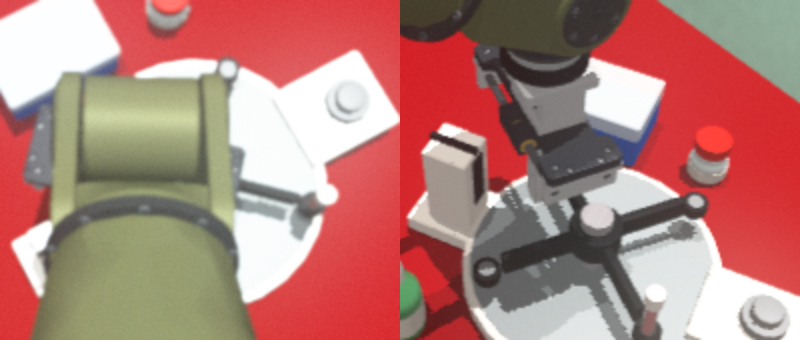

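The fingertip is down behind the empty arm opposite the tube and touches nothing. In the side view the hub cap is at (597,218) and the tube at (655,300). Next I push along an arc.

Emit:
{"op": "jog_arm", "data": {
  "commands": [
    {"dx":-0.22,"dy":0,"dz":0.02,"ax":0,"ay":0,"az":0,"gripper":1},
    {"dx":-0.2,"dy":0,"dz":0.02,"ax":0,"ay":0,"az":0,"gripper":1},
    {"dx":-0.142,"dy":0.022,"dz":0,"ax":0,"ay":0,"az":0.5,"gripper":1},
    {"dx":-0.142,"dy":0.022,"dz":0,"ax":0,"ay":0,"az":0.5,"gripper":1},
    {"dx":-0.286,"dy":0.032,"dz":0,"ax":0,"ay":0,"az":1,"gripper":1},
    {"dx":-0.286,"dy":0.032,"dz":0,"ax":0,"ay":0,"az":1,"gripper":1},
    {"dx":-0.286,"dy":0.032,"dz":0,"ax":0,"ay":0,"az":1,"gripper":1},
    {"dx":-0.286,"dy":0.032,"dz":0,"ax":0,"ay":0,"az":1,"gripper":1},
    {"dx":0,"dy":0,"dz":0,"ax":0,"ay":0,"az":0,"gripper":1}
  ]
}}

```text
clock: 4.2
eef_pos: [635.5, -17.6, 64.4]
eef_rot: [-3.142, 0.0, 2.021]
wrist_force: [-0.9, -0.3, 0.2]
finger_gap: 0.3
finger_force: 0.0
```

Run:
```python
from cell import manip
import numpy as np
s=manip.read_state();p=s["eef_pos"][:2]-[583.4,-56.4]
print(s["eef_pos"],np.hypot(*p),np.degrees(np.arctan2(p[1],p[0])),np.degrees(s["eef_rot"][2])-90+11.4,s["joints"],s["wrist_force"],s["moment"])
```

```text
[635.50576499 -17.59685457  64.38026352] 64.96687494673094 36.67504286825647 37.219386999383595 [-8.52587696e-02  6.35964925e-01  1.39519157e+00 -6.84937551e-05
  1.11043877e+00 -5.35861653e-01] [-0.85431369 -0.30978581  0.20612621] [-0.06960692  0.02674532  0.03137536]
```

Emit:
{"op": "jog_arm", "data": {
  "commands": [
    {"dx":-0.286,"dy":0.032,"dz":0,"ax":0,"ay":0,"az":1,"gripper":1},
    {"dx":-0.286,"dy":0.032,"dz":0,"ax":0,"ay":0,"az":1,"gripper":1},
    {"dx":-0.286,"dy":0.032,"dz":0,"ax":0,"ay":0,"az":1,"gripper":1},
    {"dx":-0.286,"dy":0.032,"dz":0,"ax":0,"ay":0,"az":1,"gripper":1},
    {"dx":-0.286,"dy":0.032,"dz":0,"ax":0,"ay":0,"az":1,"gripper":1},
    {"dx":-0.286,"dy":0.032,"dz":0,"ax":0,"ay":0,"az":1,"gripper":1},
    {"dx":-0.142,"dy":0.022,"dz":0,"ax":0,"ay":0,"az":0.5,"gripper":1},
    {"dx":-0.142,"dy":0.022,"dz":0,"ax":0,"ay":0,"az":0.5,"gripper":1},
    {"dx":-0.142,"dy":0.022,"dz":0,"ax":0,"ay":0,"az":0.5,"gripper":1},
    {"dx":0,"dy":0,"dz":0,"ax":0,"ay":0,"az":0,"gripper":1}
  ]
}}

```text
clock: 5.45
eef_pos: [634.5, -97.4, 64.7]
eef_rot: [3.142, 0.0, 0.716]
wrist_force: [-0.2, -0.4, 0.7]
finger_gap: 0.5
finger_force: 0.0
```

Run:
```python
from cell import manip,cams
import numpy as np,cv2
s=manip.read_state();p=s["eef_pos"][:2]-[583.4,-56.4]
print(s["eef_pos"],np.hypot(*p),np.degrees(np.arctan2(p[1],p[0])),np.degrees(s["eef_rot"][2])-90+11.4,s["joints"],s["wrist_force"])
c=cams.camera("top");d=cams.camera("side");np.savez("top1.npz",**c);np.savez("side1.npz",**d)
cv2.imwrite("pics/m2.png",np.hstack([cv2.resize(c["image"][120:270,250:380,::-1],None,fx=3,fy=3),cv2.resize(d["image"][180:330,205:335,::-1],None,fx=3,fy=3)]))
```

```text
[634.53303513 -97.36169677  64.65203022] 65.51677559242331 -38.69755045302319 -37.572548710058435 [-2.09269560e-01  6.48205852e-01  1.37413966e+00 -6.85428208e-05
  1.11924288e+00  6.45492567e-01] [-0.17858242 -0.38005679  0.71469674]
```

View pics/m2.png

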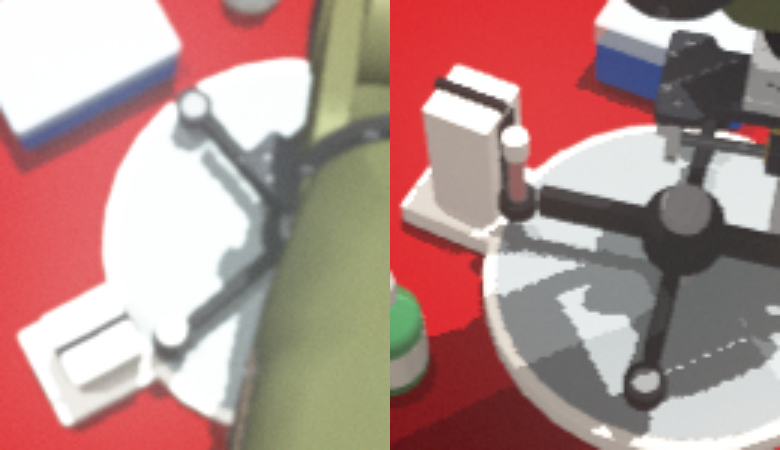

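Top: tube cap at (173,332) in the 3x crop, empty cup at (193,105). Side: tube cap at (126,146) in its half, front empty cup at (255,380). The tube is just short of the reader.

Run:
```python
from h import *
T=dict(np.load("top1.npz"));S=dict(np.load("side1.npz"))
t=lambda x,y:((x+.5)/3-.5+250,(y+.5)/3-.5+120)
s=lambda x,y:((x+.5)/3-.5+205,(y+.5)/3-.5+180)
C=np.array([583.4,-56.4])
def f(X):
    d=X[:2]-C; print(X,np.hypot(*d),np.degrees(np.arctan2(d[1],d[0])))
X,e=tri(T,t(173,332),S,s(126,146));f(X);f(onz(T,*t(173,332),124));f(onz(S,*s(126,146),124))
f(onz(T,*t(193,105),64)); f(onz(S,*s(255,380),64))
```

```text
[514.77876684  28.74067876 116.81134061] 109.35176642446922 128.86793562044681
[514.79462204  28.44594321 124.        ] 109.11247391737261 128.95857439716053
[510.66764271  23.9954785  124.        ] 108.41323148080356 132.13508311654786
[671.10374654  11.24278942  64.        ] 110.75872027335423 37.641728065621116
[ 496.36170404 -122.85584967   64.        ] 109.50819567521305 -142.63738832376944
```

Emit:
{"op": "jog_arm", "data": {
  "commands": [
    {"dx":-0.071,"dy":0.011,"dz":0,"ax":0,"ay":0,"az":0.25,"gripper":1},
    {"dx":-0.071,"dy":0.011,"dz":0,"ax":0,"ay":0,"az":0.25,"gripper":1},
    {"dx":-0.071,"dy":0.011,"dz":0,"ax":0,"ay":0,"az":0.25,"gripper":1},
    {"dx":-0.071,"dy":0.011,"dz":0,"ax":0,"ay":0,"az":0.25,"gripper":1},
    {"dx":0,"dy":0,"dz":0,"ax":0,"ay":0,"az":0,"gripper":1},
    {"dx":0,"dy":0,"dz":0,"ax":0,"ay":0,"az":0,"gripper":1}
  ]
}}

```text
clock: 6.3
eef_pos: [626.8, -105.5, 64.7]
eef_rot: [3.141, -0.0, 0.54]
wrist_force: [1.9, -0.1, 0.5]
finger_gap: 0.1
finger_force: 0.6
```

Run:
```python
from cell import manip,cams
import numpy as np,cv2
s=manip.read_state();p=s["eef_pos"][:2]-[583.4,-56.4]
print(s["eef_pos"],np.hypot(*p),np.degrees(np.arctan2(p[1],p[0])),np.degrees(s["eef_rot"][2])-90+11.4,s["wrist_force"])
c=cams.camera("top");d=cams.camera("side");np.savez("top2.npz",**c);np.savez("side2.npz",**d)
cv2.imwrite("pics/m3.png",np.hstack([cv2.resize(c["image"][120:270,250:380,::-1],None,fx=3,fy=3),cv2.resize(d["image"][180:330,205:335,::-1],None,fx=3,fy=3)]))
```

```text
[ 626.78281018 -105.51197609   64.71595859] 65.52903489682424 -48.544396452217136 -47.6603579497317 [ 1.91545236 -0.12612262  0.54882595]
```

View pics/m3.png

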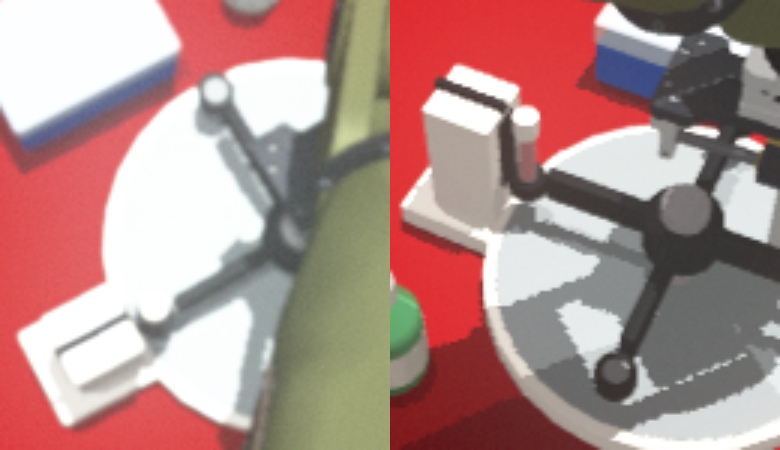

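The tube is nearly at the window. Top: cap at (157,310), empty cup at (217,91). Side: front cup at (225,370).

Run:
```python
from h import *
T=dict(np.load("top2.npz"));S=dict(np.load("side2.npz"))
t=lambda x,y:((x+.5)/3-.5+250,(y+.5)/3-.5+120)
s=lambda x,y:((x+.5)/3-.5+205,(y+.5)/3-.5+180)
C=np.array([583.4,-56.4])
def f(n,X):
    d=X[:2]-C; print(n,X,np.hypot(*d),np.degrees(np.arctan2(d[1],d[0])))
f("tubeT",onz(T,*t(157,310),124));f("tubeS",onz(S,*s(136,115),124))
f("cupT",onz(T,*t(216,91),64)); f("cupS",onz(S,*s(225,370),64))
# ridge ends in both views
for a in [(58,353),(130,313)]: f("ridgeT",onz(T,*t(*a),123))
for a in [(50,82),(117,108)]: f("ridgeS",onz(S,*s(*a),123))
# console corners/key from initial views
```

```text
tubeT [528.20387148  37.7493043  124.        ] 109.13617229803707 120.38146168923555
tubeS [530.24167861  40.97185089 124.        ] 110.93729976454182 118.63149896767194
cupT [680.29615423  -4.15865801  64.        ] 110.08189005703589 28.331226038618848
cupS [ 486.52080326 -107.29939817   64.        ] 109.43640845260941 -152.2829956773645
ridgeT [503.47748541  97.55762902 123.        ] 173.4663075961239 117.43473767579125
ridgeT [526.8034511  54.0073061 123.       ] 124.06829807254401 117.14040200638874
ridgeS [502.91999771  97.72895235 123.        ] 173.87571630641662 117.57177106948802
ridgeS [524.5603875   53.65901201 123.        ] 124.80018479130399 118.12979591334809
```

Emit:
{"op": "jog_arm", "data": {
  "commands": [
    {"dx":-0.03,"dy":0.005,"dz":0,"ax":0,"ay":0,"az":0.1,"gripper":1},
    {"dx":0,"dy":0,"dz":0,"ax":0,"ay":0,"az":0,"gripper":1},
    {"dx":0,"dy":0,"dz":0,"ax":0,"ay":0,"az":0,"gripper":1},
    {"dx":0.15,"dy":0,"dz":0,"ax":0,"ay":0,"az":0,"gripper":1},
    {"dx":0.15,"dy":0,"dz":0,"ax":0,"ay":0,"az":0,"gripper":1},
    {"dx":0,"dy":0,"dz":-0.8,"ax":0,"ay":0,"az":0,"gripper":1},
    {"dx":0,"dy":0,"dz":-0.8,"ax":0,"ay":0,"az":0,"gripper":1},
    {"dx":0,"dy":0,"dz":-0.8,"ax":0,"ay":0,"az":0,"gripper":1},
    {"dx":0,"dy":0,"dz":0,"ax":0,"ay":0,"az":0,"gripper":1},
    {"dx":0,"dy":0,"dz":0,"ax":0,"ay":0,"az":0,"gripper":1}
  ]
}}

```text
clock: 7.65
eef_pos: [635.8, -100.3, 159.6]
eef_rot: [-3.141, 0.001, 0.52]
wrist_force: [-0.1, 0.1, -0.0]
finger_gap: 0.1
finger_force: 0.0
```

Run:
```python
from cell import manip,cams
import numpy as np,cv2
c=cams.camera("top");d=cams.camera("side");np.savez("top3.npz",**c);np.savez("side3.npz",**d)
cv2.imwrite("pics/m4.png",np.hstack([cv2.resize(c["image"][120:270,250:380,::-1],None,fx=3,fy=3),cv2.resize(d["image"][180:330,205:335,::-1],None,fx=3,fy=3)]))
s=manip.read_state();D=np.array([663.,-208])-s["eef_pos"][:2];y=s["eef_rot"][2]
print(s["eef_pos"],y,"dx",D@[np.cos(y),np.sin(y)],"dy",D@[np.sin(y),-np.cos(y)])
```

```text
[ 635.67852825 -100.29635567  159.21833507] 0.5202633469486191 dx -29.833892798405394 dy 107.03493196826201
```

View pics/m4.png

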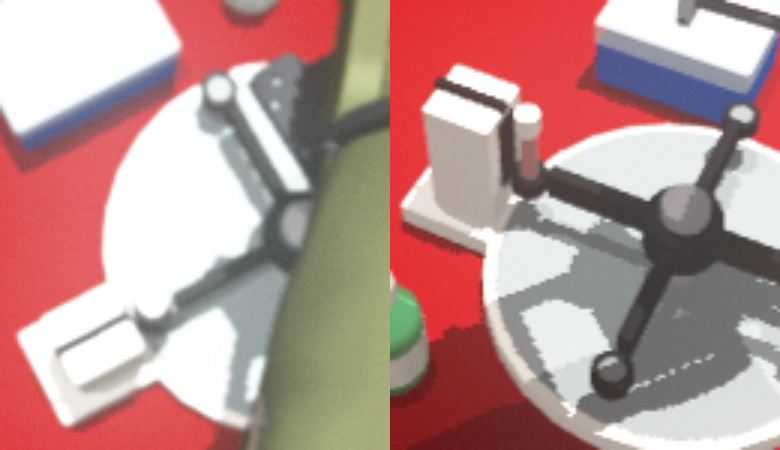

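Tube cap at top (155,305) and side (139,112); empty cups at side (221,366) and (350,114), and top (219,89). The arm points at the ridge.

Emit:
{"op": "jog_arm", "data": {
  "commands": [
    {"dx":-0.25,"dy":0.89,"dz":0,"ax":0,"ay":0,"az":0,"gripper":1},
    {"dx":-0.25,"dy":0.89,"dz":0,"ax":0,"ay":0,"az":0,"gripper":1},
    {"dx":-0.25,"dy":0.89,"dz":0,"ax":0,"ay":0,"az":0,"gripper":1},
    {"dx":0,"dy":0,"dz":0,"ax":0,"ay":0,"az":0,"gripper":1},
    {"dx":0,"dy":0,"dz":0,"ax":0,"ay":0,"az":0,"gripper":1}
  ]
}}

```text
clock: 8.38
eef_pos: [662.9, -207.4, 159.8]
eef_rot: [-3.14, 0.001, 0.52]
wrist_force: [1.1, 0.2, 0.3]
finger_gap: 0.3
finger_force: 0.0
```

Run:
```python
from h import *
T=dict(np.load("top3.npz"));S=dict(np.load("side3.npz"))
t=lambda x,y:((x+.5)/3-.5+250,(y+.5)/3-.5+120)
s=lambda x,y:((x+.5)/3-.5+205,(y+.5)/3-.5+180)
C=np.array([583.4,-56.4])
def f(n,X):
    d=X[:2]-C; print(n,X,np.hypot(*d),np.degrees(np.arctan2(d[1],d[0])))
f("tubeT",onz(T,*t(155,305),124));f("tubeS",onz(S,*s(139,112),124))
f("cupT",onz(T,*t(219,89),64)); f("cupS",onz(S,*s(221,366),64));f("cupS2",onz(S,*s(350,114),64))
a,b=onz(S,*s(221,366),64),onz(S,*s(350,114),64);print(np.degrees(np.arctan2(*(b-a)[1::-1])))
```

```text
tubeT [531.24582816  38.88967217 124.        ] 108.62863003296467 118.69287531103872
tubeS [533.20673113  41.89582751 124.        ] 110.3695335960938 117.05043742046767
cupT [681.61571429  -6.17363018  64.        ] 110.31325740114302 27.084672277710915
cupS [ 486.2771521  -103.84244998   64.        ] 108.09085828332798 -153.96547259533466
cupS2 [679.84435344  -3.25567565  64.        ] 110.11735794865058 28.85635269810842
27.458545845856808
```

The tube is aligned to well under 1° (117.5° measured, target 117.6°). Next I press the key.

Emit:
{"op": "jog_arm", "data": {
  "commands": [
    {"dx":0,"dy":0,"dz":0.8,"ax":0,"ay":0,"az":0,"gripper":1},
    {"dx":0,"dy":0,"dz":0.8,"ax":0,"ay":0,"az":0,"gripper":1},
    {"dx":0,"dy":0,"dz":0.8,"ax":0,"ay":0,"az":0,"gripper":1},
    {"dx":0,"dy":0,"dz":0,"ax":0,"ay":0,"az":0,"gripper":1},
    {"dx":0,"dy":0,"dz":0,"ax":0,"ay":0,"az":0,"gripper":1}
  ]
}}

```text
clock: 9.0
eef_pos: [663.7, -207.6, 66.2]
eef_rot: [3.14, -0.001, 0.521]
wrist_force: [-0.2, -0.3, 0.5]
finger_gap: 0.5
finger_force: 0.0
```

Emit:
{"op": "jog_arm", "data": {
  "commands": [
    {"dx":0,"dy":0,"dz":0.1,"ax":0,"ay":0,"az":0,"gripper":1},
    {"dx":0,"dy":0,"dz":0.1,"ax":0,"ay":0,"az":0,"gripper":1},
    {"dx":0,"dy":0,"dz":0.05,"ax":0,"ay":0,"az":0,"gripper":1},
    {"dx":0,"dy":0,"dz":0,"ax":0,"ay":0,"az":0,"gripper":1}
  ]
}}

```text
clock: 9.5
eef_pos: [663.6, -208.1, 55.2]
eef_rot: [3.141, -0.001, 0.52]
wrist_force: [2.4, 0.4, 4.1]
finger_gap: 0.7
finger_force: 2.1
```

Emit:
{"op": "jog_arm", "data": {
  "commands": [
    {"dx":0,"dy":0,"dz":0.05,"ax":0,"ay":0,"az":0,"gripper":1},
    {"dx":0,"dy":0,"dz":0.03,"ax":0,"ay":0,"az":0,"gripper":1},
    {"dx":0,"dy":0,"dz":0,"ax":0,"ay":0,"az":0,"gripper":1}
  ]
}}

```text
clock: 9.88
eef_pos: [663.8, -208.2, 54.0]
eef_rot: [3.14, -0.002, 0.52]
wrist_force: [-4.4, 3.3, 20.3]
finger_gap: 0.7
finger_force: 10.3
```

Emit:
{"op": "jog_arm", "data": {
  "commands": [
    {"dx":0,"dy":0,"dz":0.05,"ax":0,"ay":0,"az":0,"gripper":1},
    {"dx":0,"dy":0,"dz":0,"ax":0,"ay":0,"az":0,"gripper":1}
  ]
}}

```text
clock: 10.12
eef_pos: [664.0, -208.2, 53.7]
eef_rot: [3.139, -0.002, 0.52]
wrist_force: [-11.7, 6.2, 34.6]
finger_gap: 0.6
finger_force: 16.9
```

The key appears to have bottomed out. I'll raise the finger and check that the travel matches the spring's stroke.

Emit:
{"op": "jog_arm", "data": {
  "commands": [
    {"dx":0,"dy":0,"dz":-0.2,"ax":0,"ay":0,"az":0,"gripper":1},
    {"dx":0,"dy":0,"dz":0,"ax":0,"ay":0,"az":0,"gripper":1},
    {"dx":0,"dy":0,"dz":0,"ax":0,"ay":0,"az":0,"gripper":1}
  ]
}}

```text
clock: 10.5
eef_pos: [663.1, -208.1, 57.0]
eef_rot: [3.142, 0.0, 0.52]
wrist_force: [2.9, 0.3, 3.5]
finger_gap: 0.8
finger_force: 1.6
```

Emit:
{"op": "jog_arm", "data": {
  "commands": [
    {"dx":0,"dy":0,"dz":0.05,"ax":0,"ay":0,"az":0,"gripper":1},
    {"dx":0,"dy":0,"dz":0,"ax":0,"ay":0,"az":0,"gripper":1}
  ]
}}

```text
clock: 10.75
eef_pos: [663.1, -208.1, 55.1]
eef_rot: [-3.141, 0.0, 0.52]
wrist_force: [1.7, -0.9, 4.0]
finger_gap: 0.2
finger_force: 2.2
```

Emit:
{"op": "jog_arm", "data": {
  "commands": [
    {"dx":0,"dy":0,"dz":0.05,"ax":0,"ay":0,"az":0,"gripper":1},
    {"dx":0,"dy":0,"dz":0,"ax":0,"ay":0,"az":0,"gripper":1}
  ]
}}

```text
clock: 11.0
eef_pos: [663.2, -208.2, 54.2]
eef_rot: [3.141, -0.0, 0.52]
wrist_force: [-1.8, -0.1, 11.6]
finger_gap: 0.7
finger_force: 5.5
```

Emit:
{"op": "jog_arm", "data": {
  "commands": [
    {"dx":0,"dy":0,"dz":0.05,"ax":0,"ay":0,"az":0,"gripper":1},
    {"dx":0,"dy":0,"dz":0,"ax":0,"ay":0,"az":0,"gripper":1}
  ]
}}

```text
clock: 11.25
eef_pos: [663.4, -208.2, 53.9]
eef_rot: [3.141, -0.001, 0.52]
wrist_force: [-8.8, 2.7, 23.4]
finger_gap: 0.6
finger_force: 12.0
```

Run:
```python
from cell import cams
import cv2,numpy as np
d=cams.camera("side");np.savez("side4.npz",**d)
cv2.imwrite("pics/m5.png",cv2.resize(d["image"][180:330,205:405,::-1],None,fx=4,fy=4,interpolation=cv2.INTER_CUBIC))
```

```text
(no output)
```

View pics/m5.png

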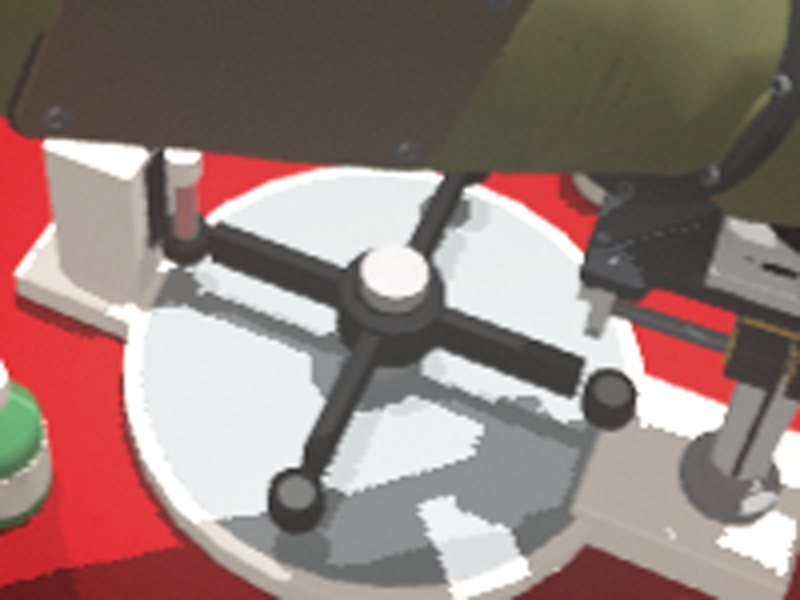

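The finger is pressing the key. The force rose gently (3.5 to 4 N from 57 to 55 mm) and then hit a hard stop, so the stroke was full. The tube stands at (183,195), before the window. Now I retreat.

Emit:
{"op": "jog_arm", "data": {
  "commands": [
    {"dx":0,"dy":0,"dz":-0.4,"ax":0,"ay":0,"az":0,"gripper":1},
    {"dx":0,"dy":0,"dz":-0.8,"ax":0,"ay":0,"az":0,"gripper":1},
    {"dx":0,"dy":0,"dz":-0.9,"ax":0,"ay":0,"az":0,"gripper":1},
    {"dx":0,"dy":0,"dz":-0.9,"ax":0,"ay":0,"az":0,"gripper":1},
    {"dx":0,"dy":0,"dz":-0.9,"ax":0,"ay":0,"az":0,"gripper":1},
    {"dx":0,"dy":0,"dz":0,"ax":0,"ay":0,"az":0,"gripper":1},
    {"dx":0,"dy":0,"dz":0,"ax":0,"ay":0,"az":0,"gripper":1},
    {"dx":0,"dy":0,"dz":0,"ax":0,"ay":0,"az":0,"gripper":1}
  ]
}}

```text
clock: 12.3
eef_pos: [662.7, -207.9, 205.7]
eef_rot: [-3.139, 0.002, 0.52]
wrist_force: [-0.1, -1.0, 0.2]
finger_gap: 0.7
finger_force: 0.0
```

Run:
```python
from cell import cams
import cv2,numpy as np
d=cams.camera("side");c=cams.camera("top")
cv2.imwrite("pics/m6.png",np.hstack([cv2.resize(c["image"][90:310,230:430,::-1],None,fx=2,fy=2),cv2.resize(d["image"][130:350,205:405,::-1],None,fx=2,fy=2)]))
```

```text
(no output)
```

View pics/m6.png

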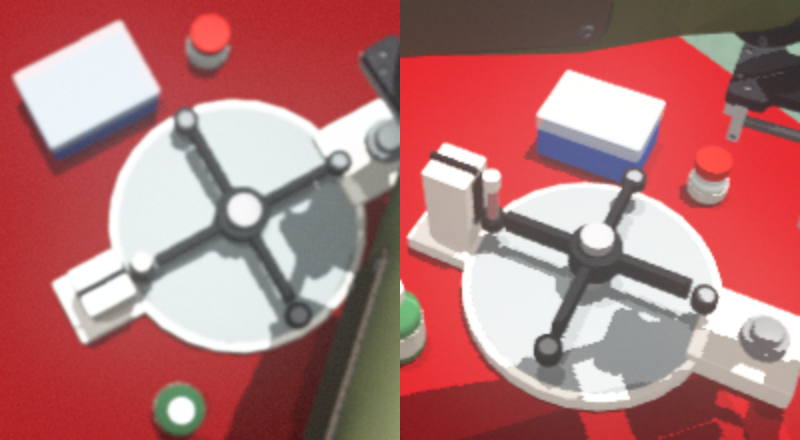

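The tube (cap at (142,262) top and (491,180) side) is in line with the ridge and the window. The key (764,335) is up, the bystanders are where they stood, and the hand is clear.

```bash
python3 -c "
from cell import job
print(job.sign_off())"
```

```text
the job is handed in; nothing more can be done
None
```

The carousel was turned until the tube stood in front of the reader's window (within about 1° by the cameras), the start key was pressed fully and came back up, the hand is clear, and the job is handed in; sign-off returned no verdict.

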